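Flip the long option rocker with the stylus and clip the stylus away

TASK

Take the metal stylus out of the tube rack and, with its tip, gently press the raised end of the one long rocker in the control box's window until that rocker has tipped right over to its stop; leave the short rockers and everything else as they are. Then put the stylus away upright in the spring clip: push it in sideways by its handle, its tip on or at most 25 mm above the clip's base plate, and let go only when both jaws have closed on it.

Things in the scene. Friction and masses are not known exactly. Their poses are not given: they have to be found in the camera images.
- stylus: Loose metal stylus, 160 mm long, about 50 g: steel rod 5 mm thick with a round end, then from 40 to 160 mm a round aluminium handle 14 mm thick (full thickness from 47 to 153 mm). Origin: the rod's very tip; z axis: from the tip towards the handle. It starts tip down in one of the rack's four holes, some 98 mm of handle above the rack's top.
- stylus_mid (a point): Point on the stylus's axis 70 mm from its tip: the part of the handle that the spring clip holds.
- rack: Fixed white plastic block, 150 x 60 x 70 mm high (x, y, z), origin under its centre. Four holes 16 mm wide and 62 mm deep in a row along its x axis, at x = -48, -16, 16, 48 mm: the stylus in one, capped tubes in the others, in any order. The stylus lifts straight up out of it.
- box: Fixed grey control box, 150 x 190 x 54 mm high, origin under its centre, its -x side towards the robot. In its top a black window, 46 mm (x) by 100 mm (y), 16 mm deep, centred; in it five white rockers side by side along y, at y = -38, -19, 0, 19, 38 mm, in any order, between black ribs (14 mm apart, tops 8 mm below the box's top). A knob 12 mm high at x = 50, y = 60 mm.
- long_slot (a point): Point straight over the long rocker's pivot, level with the box's top (54 mm above the table). The pivot lies 4 to 10 mm below it, NOT measured and different each time: feel for it. The paddle's top at the pivot is 3 mm above the pivot; its end 18 mm towards box +x starts about 5 mm higher than that and ends about 5 mm lower.
- rocker_long (a joint): Angle (rad) of the long rocker, a flat paddle 36 x 12 x 6 mm rocking about the box's y direction at its middle, 0.3 rad either side of level: 0 = its end on the box's +x side (away from the robot) fully up, 0.6 = that end fully down, at its stop. Stiff (2 to 4 N near the end), stays where left. Starts at 0 to 0.08.
- rocker_a (a joint): Angle of a short rocker (22 x 12 x 6 mm), same sense; starts at 0 (+x end up) and must stay.
- rocker_b (a joint): Angle of a short rocker, same sense; starts at 0.6 (+x end down) and must stay.
- rocker_c (a joint): Angle of a short rocker, same sense; starts at 0 (+x end up) and must stay.
- rocker_d (a joint): Angle of a short rocker, same sense; starts at 0.6 (+x end down) and must stay.
- clip: Fixed spring clip: dark base plate 100 x 80 mm, top 8 mm above the table, with an aluminium post 102 mm high behind, at x = 20 to 36 mm. Origin: on the table, under the axis where the stylus is held (the pocket). x axis: the way the stylus is pushed in; the mouth looks along -x. A rubber stop ends the pocket at x = 7 mm. Nothing is higher than 103 mm.
- jaw_left (a joint): Angle (rad) of the sprung jaw on the clip's +y side, 71 to 103 mm above the table, ending in a lip of 4 mm radius at x = -5, y = 9 mm (10 mm gap between the lips). An upright handle pushed along +x spreads the jaws and snaps in at 5 to 12 N. 0 = empty and closed, about 0.07 as the handle passes, about 0.03 when closed on it.
- jaw_right (a joint): The same for the jaw on the clip's -y side.
- tube1: Loose capped glass tube, 92 mm tall, 17 mm cap, standing in a hole of the rack, 30 mm of it above the top; leave it. Origin: its bottom.
- tube2: Another such tube; leave it.
- tube3: Another such tube; leave it.
- timer: Bystander: upright white timer, 22 x 70 x 85 mm high, origin under its centre.
- slide_box: Bystander: black slide box, 60 x 100 x 32 mm high, origin under its centre.
- dropper: Bystander: small amber dropper bottle, 30 mm in diameter, 60 mm high, origin under its centre.
- marker: Bystander: black marker lying along its x axis, 120 x 13 x 13 mm, origin under its centre.
- stain: Bystander: amber jar, 56 mm in diameter, 100 mm high, origin under its centre.
- cup: Bystander: clear lidded specimen cup, 60 mm in diameter, 60 mm high, origin under its centre.
There are look-alikes about, which are no part of the job. There is more than one size of the clip; the one meant has the size given above.

How it is judged:
By the outcome, as a careful person would: the job done as asked, in the order asked, and still so for the second after the job is handed in, with the robot touching nothing.
It also fails if it takes over 54 s, if anything falls off the work surface, if the arm or the gripper's body presses on something with over 40 N, if the wrist force passes 120 N, or if a joint passes its speed limit or range.

ROBOT

A 7-joint arm with a two-finger parallel gripper is mounted at the origin on the work surface. World frame = base frame: x ahead of the robot, y to its left, z up, the work surface at z = 0. Lengths are in m, angles in rad, forces in N, time in s.
With the tool pointing down it reaches from about 0.425 to 0.925 m from the base axis. Payload 6.8 kg.
Tool frame: the origin (TCP) lies on the front face of the gripper's body, between the roots of the fingers; the fingertips stand 73 mm ahead of it and the grasp point (between the pads) lies 54 mm ahead of it; z points along the fingers, y is the line along which they close (so a half turn about z gives the same grasp; the last joint's range is limited). The gripper opens to 85 mm and grips with 20 to 120 N. Pads are 22 mm wide; open, the fingers measure 114 mm over their backs; the gripper's body (76 mm by 85 mm) begins 54 mm behind the grasp point. The pads swing forward as they close: fully open they stand 13 mm farther back than shut.
Start: joints at [1.239, 0.477, 0.022, 1.555, -0.011, 1.109, -0.083], TCP at [0.15, -0.658, 0.304] pointing down, gripper open.
Joint ranges: [-2.96, 2.96], [-0.34, 2.1], [-1.41, 1.46], [0.24, 2.44], [-1.37, 4.51], [0.17, 1.92], [-2.96, 2.96]. Speed limits (rad/s): [2.39, 2.39, 3.14, 3.14, 3.14, 3.14, 3.14].

INTERFACE

Orientations are given as a unit quaternion [w, x, y, z].
In Python, from station import bot, optics gives the robot as it stands.
- The arm moves only by the tool drive_tool, never from a script. Its argument "deltas" is a list of rows, each an object with "gripper": the closure in counts, from 0 (fully open) to 255 (shut); "offset": the shift along the tool's x, y, z in units of 1000 mm (1.0 is 1000 mm), a list of three; "angular": the turn, a rotation vector about the tool's x, y, z in units of 45 degrees (1.0 is 45 degrees), a list of three. In form: [{"gripper": gripper, "offset": [dx, dy, dz], "angular": [rx, ry, rz]}, ...]. A call has 1 to 5 rows; each row is the pose to reach, as a shift and turn from the pose commanded when the call began, along the tool's axes at that moment; what a row does not reach only later rows make up. A row lasts 1/10 s, in which the tool goes at most 50 mm and 8.59 degrees, less where a joint would pass 70% of its speed; a pose out of reach is approached as far as the arm can. A call with a number of a shift or a turn outside -1 to 1 is refused whole. A call with a gripper value outside its range is refused whole. The fingers move at their own pace and stop on an object; "grip_force" is the grip in N (left out, the last holds). Time passes only in rows, so rows that repeat a pose let the fingers close. It gives the time, the measured TCP pose, the force, the opening and the grip force at its end, in the units of the state.
- bot.get_obs(): the state, without advancing time (a new reading comes with each control period).
- optics.read_camera(name): name is "scene" or "top"; returns the picture (420x560x3 uint8, blue, green, red); there is no depth.
- optics.camera_model(name): a dict with "fx", "fy", "cx", "cy" (pixels), "cam_to_world" (4x4, takes a point from camera to world coordinates). Camera axes: x right, y up, looking along -z (the intrinsics and any distortion apply to the point x, -y, -z); pixel columns grow to the right and rows downward; lengths in m; the calibration is good to about 2 mm. A picture is of the moment at which its call begins. camera_model takes no time and is no camera call.
- bot.hand_in(): hands the job in; it is judged then, once.
The state is a dict: "t": time; "q": joint angles; "joint_vel": joint speeds; "joint_torque": joint torques, N m; "eef_pos": TCP position; "tool_rot": TCP orientation; "contact_force": force on the tool from outside, world axes, zero at the start; "torque": the same for the moment, N m; "gripper_width": opening from 0.0 (shut) to 1.0 (fully open); "grasp_force": force on a finger pad.
Only numpy, scipy, OpenCV 4.12 (cv2) and the standard library are available. Lean on these libraries where they do the work, as an engineer would, in place of code of your own. Each camera call takes 0.05 s, during which the arm holds its last target. There are 200 camera calls.

## Working session

There is one attempt and no reset: what is moved stays moved. The work goes in short steps, Python scripts to look and compute and a tool call to move; the robot and the scene stay as the last step left them, time stands still between calls to the robot, and variables do not carry over. Pictures are saved under pics/ and viewed, at most 13 in all, crops included, and the job is handed in when it is done.

Besides the shell and the picture viewer there is one more tool, called as a command line: name --argument value ..., lists and objects as JSON in quotes. drive_tool: Moves the arm, as the interface text tells. Its arguments: {"type":"object","properties":{"deltas":{"type":"array"},"grip_force":{"type":"number"}},"required":["deltas"]}

```bash
ls; mkdir -p pics; python3 - <<'E'
from station import bot, optics
import cv2,numpy as np
for n in("scene","top"):
    im=optics.read_camera(n); cv2.imwrite(f"pics/{n}0.png",im)
    m=optics.camera_model(n); print(n,{k:(np.round(v,4).tolist() if k=="cam_to_world" else v) for k,v in m.items()})
print(bot.get_obs())
E
```

```text
pics
scene {'fx': 405.04080917901496, 'fy': 405.04080917901496, 'cx': 283.9773115785013, 'cy': 212.17975990003796, 'cam_to_world': [[0.8222, -0.3938, 0.4111, 0.9443], [0.569, 0.5879, -0.5749, -0.4803], [-0.0153, 0.7066, 0.7074, 0.701], [0.0, 0.0, 0.0, 1.0]]}
top {'fx': 472.1165424768504, 'fy': 472.1165424768504, 'cx': 278.2279869192776, 'cy': 213.5423847352772, 'cam_to_world': [[0.0095, 0.9856, -0.1687, 0.3676], [-0.9999, 0.0113, 0.0096, 0.0427], [0.0113, 0.1686, 0.9856, 1.3201], [0.0, 0.0, 0.0, 1.0]]}
{'t': 0.1, 'q': array([ 1.2388838 ,  0.47770674,  0.02234887,  1.55633825, -0.01153271,
        1.1093173 , -0.0830886 ]), 'joint_vel': array([ 0.00028087, -0.00191401,  0.00089435, -0.00340212,  0.00044905,
       -0.00062439, -0.00022838]), 'joint_torque': array([ 2.83191177e-03, -5.97764969e+01,  1.61289018e+00, -2.81957889e+01,
        1.27759221e-02,  4.99271511e-03,  1.11973176e-05]), 'eef_pos': array([ 0.14972491, -0.65776018,  0.30303618]), 'tool_rot': array([-8.09347598e-04,  9.93744050e-01,  1.11678505e-01, -1.37549591e-04]), 'contact_force': array([-0.1458955 ,  0.05287505,  0.15153571]), 'torque': array([-0.02873593,  0.05508919,  0.02493827]), 'grasp_force': 0.0, 'gripper_width': 0.9980368819364522}
```

View pics/scene0.png

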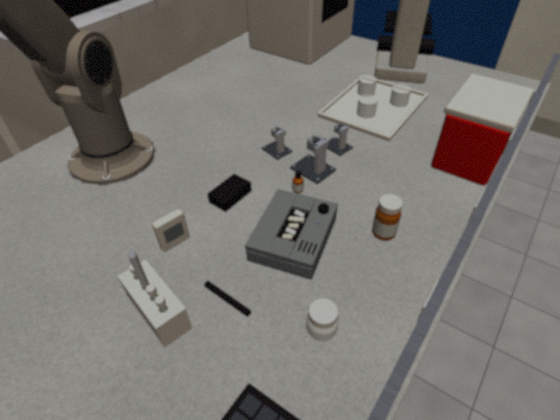

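View pics/top0.png

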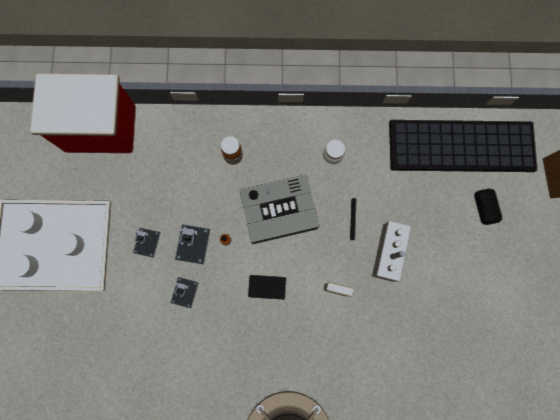

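The top view shows the rack (393,250) with the stylus, the box (279,208) and three clips at (147,242), (192,244) and (184,292). Clip look-alikes are told apart by size. The middle one, (192,244), looks largest, so I'll check it in one composite crop.

```bash
cat > h.py <<'E'
import numpy as np,cv2
from station import bot,optics
from scipy.spatial.transform import Rotation as R
def proj(n,P):
    m=optics.camera_model(n);T=np.linalg.inv(m["cam_to_world"])
    p=np.atleast_2d(P)@T[:3,:3].T+T[:3,3]
    return np.c_[m["cx"]+m["fx"]*p[:,0]/-p[:,2],m["cy"]-m["fy"]*p[:,1]/-p[:,2]]
def ray(n,uv,z):
    m=optics.camera_model(n);T=np.array(m["cam_to_world"]);uv=np.atleast_2d(uv)
    d=np.c_[(uv[:,0]-m["cx"])/m["fx"],-(uv[:,1]-m["cy"])/m["fy"],-np.ones(len(uv))]@T[:3,:3].T
    return T[:3,3]+d*((z-T[2,3])/d[:,2])[:,None]
def crop(im,x0,y0,w,h,s):
    c=cv2.resize(im[y0:y0+h,x0:x0+w],None,fx=s,fy=s,interpolation=cv2.INTER_CUBIC)
    for k in range(0,w,10): cv2.putText(c,str(x0+k),(k*s,8),0,.3,(0,255,255),1); cv2.line(c,(k*s,0),(k*s,5),(0,255,255),1)
    for k in range(0,h,10): cv2.putText(c,str(y0+k),(0,k*s+4),0,.3,(0,255,255),1)
    return c
def comp(fn,parts):
    o=np.zeros((600,800,3),np.uint8)
    for (im,x,y,w,h,s),(X,Y) in parts:
        c=crop(im,x,y,w,h,s); o[Y:Y+c.shape[0],X:X+c.shape[1]]=c[:600-Y,:800-X]
    cv2.imwrite(fn,o)
E
python3 - <<'E'
from h import *
t=cv2.imread("pics/top0.png");s=cv2.imread("pics/scene0.png")
comp("pics/c1.png",[((t,130,220,90,90,4),(0,0)),((t,370,215,50,70,4),(365,0)),((t,235,170,90,80,4),(0,300)),((s,255,115,105,70,4),(365,300))])
E
```

```text
(no output)
```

View pics/c1.png

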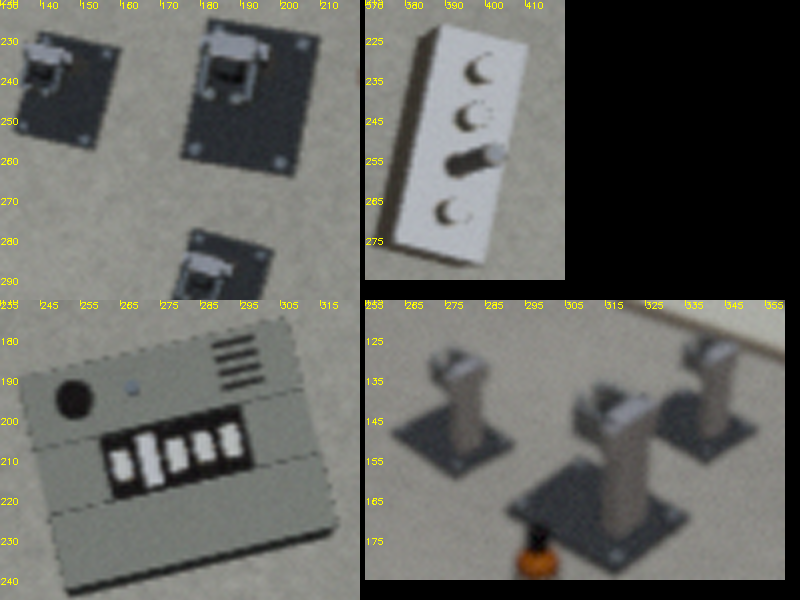

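The composite crop confirms the middle clip, base corners near (182,225), (210,229), (204,264) and (175,259), is the biggest. The long rocker is second from left in the window, near (272,210). The stylus is in the third hole from the top, its end at about (403,253). Next I'll fit the poses.

```bash
cat >> h.py <<'E'
from scipy.optimize import least_squares
def fit(obs,x0):
    # obs: list of (cam, local point, pixel); pose x,y,yaw
    def W(p,l): c,s=np.cos(p[2]),np.sin(p[2]); return [p[0]+c*l[0]-s*l[1],p[1]+s*l[0]+c*l[1],l[2]]
    f=lambda p:np.concatenate([(proj(n,W(p,l))[0]-u) for n,l,u in obs])
    r=least_squares(f,x0); return r.x,r.fun
E
python3 - <<'E'
from h import *
def rect(a,b,z,px): return [("top",(sx*a,sy*b,z),u) for (sx,sy),u in zip([(1,1),(1,-1),(-1,-1),(-1,1)],px)]
base=ray("top",[(182.5,225),(210,229.5),(203.7,264.2),(175.2,259.2)],.008)
print("clip sides",[np.linalg.norm(base[i]-base[i-1]).round(4) for i in range(4)])
c,d=np.linalg.norm(base[0]-base[3]),0
p,r=fit(rect(.05,.04,.008,[(182.5,225),(210,229.5),(203.7,264.2),(175.2,259.2)]),[.6,.2,-.2]);print("clip base centre",p,abs(r).max())
o=rect(.075,.095,.054,[(240,188.75),(308.2,175),(318.7,227),(252.5,243)])+rect(.023,.05,.054,[(260.5,204),(295,196.3),(298.2,212),(263.7,220)])+[("top",(.05,.06,.066),(253.7,195))]
p,r=fit(o,[.65,0,.2]);print("box",p,abs(r).max())
print("slot",p[0]-np.sin(p[2])*.019,p[1]+np.cos(p[2])*.019, ray("top",(272.2,210.2),.05))
o=rect(.03,.075,.07,[(388.75,221),(410.75,226.2),(399.7,281.2),(377,275)])
o=rect(.03,.075,.07,[(388.75,221),(410.75,226.2),(399.7,281.2),(377,275)])
p,r=fit(o,[.5,-.3,-.2]);print("rack",p,abs(r).max())
# rack 150 side along image vertical -> swap
o=rect(.075,.03,.07,[(388.75,221),(410.75,226.2),(399.7,281.2),(377,275)])
p,r=fit(o,[.5,-.3,-.2]);print("rack",p,abs(r).max())
for k in(-.048,-.016,.016,.048): 
    h=[p[0]+k*np.cos(p[2]),p[1]+k*np.sin(p[2]),.07];print(k,h,proj("top",h),proj("scene",[h[0],h[1],.168]))
print("stylus top",ray("top",(402.7,253),.168))
s=optics.read_camera("scene");t=optics.read_camera("top")
comp("pics/c2.png",[((s,110,235,80,80,5),(0,0)),((s,240,185,105,95,4),(400,0)),((t,374,235,40,40,5),(0,400)),((t,172,222,45,45,4),(210,400)),((s,285,125,50,50,4),(400,400))])
E
```

```text
clip sides [np.float64(0.0971), np.float64(0.0783), np.float64(0.0979), np.float64(0.0803)]
clip base centre [ 0.50248829  0.26669395 -0.15552067] 0.5394932798923264
box [0.59922264 0.02681056 0.23066624] 1.208552818572997
slot 0.5948787475515478 0.04530732842941275 [[0.5940912  0.04693827 0.05      ]]
rack [ 0.48478104 -0.27808799 -0.1975791 ] 20.54072830494715
rack [ 0.48525727 -0.2784053  -0.23723562] 0.3604008960667784
-0.048 [np.float64(0.43860168467248284), np.float64(-0.2671245049599205), 0.07] [[390.40202726 268.17342806]] [[120.05298157 242.05477933]]
-0.016 [np.float64(0.46970540825956214), np.float64(-0.2746450354610597), 0.07] [[392.87227399 256.41676408]] [[128.48358804 252.57541944]]
0.016 [np.float64(0.5008091318466414), np.float64(-0.28216556596219894), 0.07] [[395.3216286  244.75953205]] [[137.3427279  263.63083076]]
0.048 [np.float64(0.5319128554337208), np.float64(-0.28968609646333815), 0.07] [[397.75035503 233.20047589]] [[146.66392719 275.26285077]]
stylus top [[ 0.47031691 -0.27415831  0.168     ]]
```

View pics/c2.png

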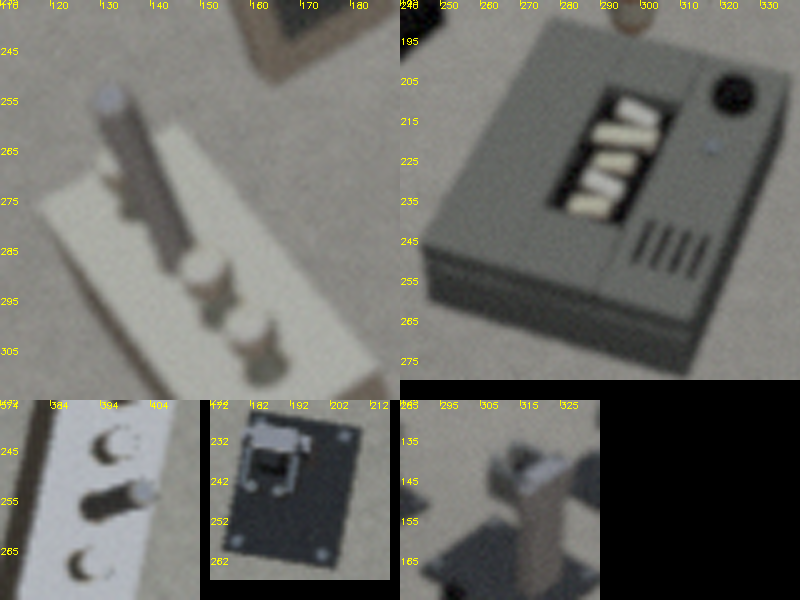

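Crop: the scene view shows the stylus end at (132,254.6), the rack's left corner at (117.6,276), and white lines for the box's long rocker. In the top view the clip lips are at about (182,243) and (189.5,244.7). I'll cross-check the cameras and work out the first move.

```bash
python3 - <<'E'
from h import *
print("styl scene ray",ray("scene",(132,254.6),.168),"top",ray("top",(402.6,253),.168))
p=[.48526,-.2784,-.2372]
for l in[(-.075,-.03),(-.075,.03)]:
    c,s=np.cos(p[2]),np.sin(p[2]);print("rack corner scene",proj("scene",[p[0]+c*l[0]-s*l[1],p[1]+s*l[0]+c*l[1],.07]))
# window slot long rocker, box corners scene
p=[.5992,.0268,.2307];c,s=np.cos(p[2]),np.sin(p[2])
for l in[(.075,.095,.054),(.075,-.095,.054),(-.075,.095,.054),(-.075,-.095,.054),(0.05,.06,.066),(0,.019,.05)]:
    print("box",l,proj("scene",[p[0]+c*l[0]-s*l[1],p[1]+s*l[0]+c*l[1],l[2]]))
L=ray("top",[(182,243),(189.5,244.7)],.103);print("lips",L,np.linalg.norm(L[0]-L[1]))
m=L.mean(0);y=-.1555;u=np.array([np.cos(y),np.sin(y)]);n=np.array([-u[1],u[0]])
b=np.array([.5025,.2667]);print("lip rel base centre x,y",(m[:2]-b)@u,(m[:2]-b)@n,"origin",m[:2]+.005*u)
o=bot.get_obs();print(R.from_quat(o["tool_rot"],scalar_first=True).as_matrix().round(4))
E
```

```text
styl scene ray [[ 0.4782039  -0.27424138  0.168     ]] top [[ 0.47031433 -0.27391274  0.168     ]]
rack corner scene [[114.54919845 275.60887561]]
rack corner scene [[142.91408698 258.96610497]]
box (0.075, 0.095, 0.054) [[335.76201202 203.02049641]]
box (0.075, -0.095, 0.054) [[308.89283279 264.64089699]]
box (-0.075, 0.095, 0.054) [[275.53297483 187.86374915]]
box (-0.075, -0.095, 0.054) [[241.12940729 244.34179718]]
box (0.05, 0.06, 0.066) [[321.00089426 206.55417897]]
box (0, 0.019, 0.05) [[293.69533671 218.16995946]]
lips [[0.49593267 0.27861499 0.103     ]
 [0.49173813 0.25911012 0.103     ]] 0.01995078350513009
lip rel base centre x,y -0.008894977763170291 0.0007945391935549183 origin [0.49877507 0.26808818]
[[ 9.751e-01  2.219e-01 -3.000e-04]
 [ 2.219e-01 -9.751e-01  1.000e-03]
 [-1.000e-04 -1.100e-03 -1.000e+00]]
```

Scene view is biased a few px against the top view. I'll check with the gripper near the rack, so I'm moving there first.

drive_tool --deltas '[{"gripper": 0,"offset": [0.04,-0.03,0],"angular": [0,0,-0.18]},{"gripper": 0,"offset": [0.08,-0.06,0],"angular": [0,0,-0.36]},{"gripper": 0,"offset": [0.12,-0.09,0],"angular": [0,0,-0.54]},{"gripper": 0,"offset": [0.16,-0.12,0],"angular": [0,0,-0.72]},{"gripper": 0,"offset": [0.2,-0.15,0],"angular": [0,0,-0.9]}]'

```text
t: 0.7
eef_pos: [0.3125, -0.4658, 0.304]
tool_rot: [0.0, 0.892, 0.451, -0.0]
contact_force: [0.6, -0.5, 0.6]
gripper_width: 1.003
grasp_force: 0.0
```

```bash
cat >> h.py <<'E'
def plan(goal,ydir):
    """tool-axis shift & turn (45deg units) to put TCP at goal, tool down, tool y at world angle ydir"""
    o=bot.get_obs();M=R.from_quat(o["tool_rot"],scalar_first=True)
    a=ydir+np.pi/2; G=R.from_matrix(np.array([[np.cos(a),np.sin(a),0],[np.sin(a),-np.cos(a),0],[0,0,-1]]))
    print("t",round(o["t"],2),"pos",o["eef_pos"].round(4),"d",(M.inv().apply(np.array(goal)-o["eef_pos"])).round(4),"ang",((M.inv()*G).as_rotvec()/(np.pi/4)).round(4),"F",o["contact_force"].round(1),"w",round(o["gripper_width"],3),"q",o["q"].round(2))
E
python3 - <<'E'
from h import *
plan([.472,-.274,.26],-.1555)
E
```

```text
t 0.7 pos [ 0.3125 -0.4658  0.304 ] d [0.2491 0.0148 0.0439] ang [ 1.000e-04  3.000e-04 -6.099e-01] F [ 0.6 -0.5  0.6] w 1.003 q [ 1.04  0.3  -0.21  1.82  0.07  1.03  0.17]
```

drive_tool --deltas '[{"gripper": 0,"offset": [0.05,0.003,0],"angular": [0,0,-0.12]},{"gripper": 0,"offset": [0.1,0.006,0.01],"angular": [0,0,-0.25]},{"gripper": 0,"offset": [0.149,0.009,0.02],"angular": [0,0,-0.38]},{"gripper": 0,"offset": [0.197,0.012,0.03],"angular": [0,0,-0.5]},{"gripper": 0,"offset": [0.245,0.015,0.04],"angular": [0,0,-0.61]}]'

```text
t: 1.2
eef_pos: [0.4708, -0.2784, 0.2637]
tool_rot: [0.0, 0.761, 0.649, 0.0]
contact_force: [0.9, 1.0, -0.1]
gripper_width: 1.002
grasp_force: 0.0
```

```bash
python3 - <<'E'
from h import *
s=optics.read_camera("scene");t=optics.read_camera("top")
plan([.472,-.274,.184],-.1555)
o=bot.get_obs();M=R.from_quat(o["tool_rot"],scalar_first=True)
for n in("scene","top"): print(n,proj(n,[o["eef_pos"]+M.apply([0,k,z]) for k,z in((0,.06),(.0425,.06),(-.0425,.06),(0,0))]).round(1))
comp("pics/c3.png",[((s,70,180,100,110,4),(0,0)),((t,350,205,80,90,5),(400,0))])
E
```

```text
t 1.3 pos [ 0.4739 -0.2727  0.263 ] d [-0.0019 -0.0018  0.079 ] ang [ 0.0009 -0.0056  0.0098] F [ 0.1 -0.3 -0.1] w 0.999 q [ 0.74  0.34 -0.41  1.88  0.16  0.95  0.11]
scene [[125.2 239.3]
 [139.5 252.9]
 [111.7 226.5]
 [113.6 213.6]]
top [[405.9 250.2]
 [407.9 232.6]
 [403.9 267.9]
 [413.5 247.8]]
```

View pics/c3.png

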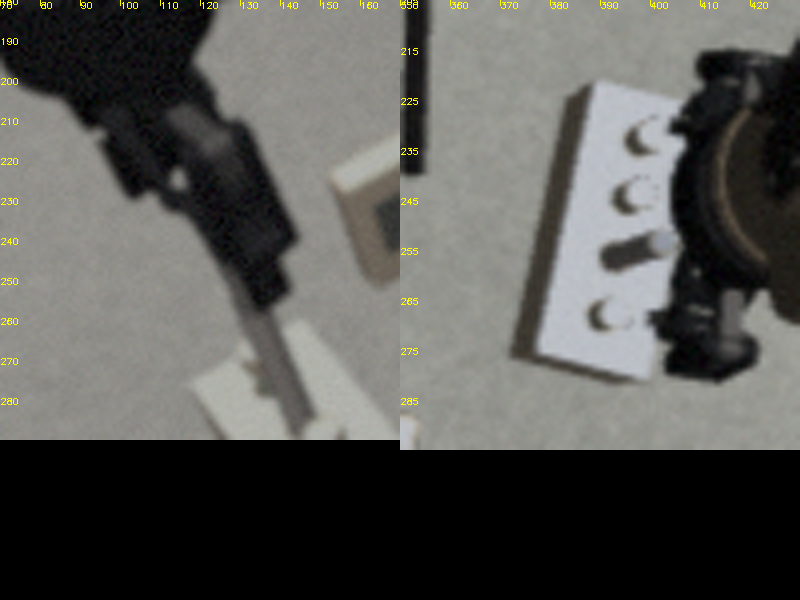

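Crop: the open fingers straddle the stylus, with fingertips around (137,256) and (102,228) in the scene view and the stylus end between them at (402,253) in the top view. I'll descend and close.

drive_tool --deltas '[{"gripper": 0,"offset": [-0.002,-0.002,0.02],"angular": [0,0,0]},{"gripper": 0,"offset": [-0.002,-0.002,0.04],"angular": [0,0,0]},{"gripper": 0,"offset": [-0.002,-0.002,0.06],"angular": [0,0,0]},{"gripper": 0,"offset": [-0.002,-0.002,0.079],"angular": [0,0,0]},{"gripper": 0,"offset": [-0.002,-0.002,0.079],"angular": [0,0,0]}]'

```text
t: 1.8
eef_pos: [0.4658, -0.2815, 0.1826]
tool_rot: [-0.002, 0.762, 0.648, -0.001]
contact_force: [-0.1, -0.6, 0.4]
gripper_width: 1.002
grasp_force: 0.0
```

drive_tool --deltas '[{"gripper": 170,"offset": [0,0,0],"angular": [0,0,0]},{"gripper": 255,"offset": [0,0,0],"angular": [0,0,0]},{"gripper": 255,"offset": [0,0,0],"angular": [0,0,0]},{"gripper": 255,"offset": [0,0,0],"angular": [0,0,0]},{"gripper": 255,"offset": [0,0,0],"angular": [0,0,0]}]' --grip_force 30

```text
t: 2.3
eef_pos: [0.468, -0.2818, 0.1855]
tool_rot: [0.001, 0.762, 0.648, 0.0]
contact_force: [5.5, -0.2, -2.4]
gripper_width: 0.151
grasp_force: 30.9
```

Measured position is about 7 mm off along the pads' width. I'll open slightly, centre, then regrip.

drive_tool --deltas '[{"gripper": 150,"offset": [0,0,0],"angular": [0,0,0]},{"gripper": 150,"offset": [0,0.001,0],"angular": [0,0,0]},{"gripper": 150,"offset": [0.007,0.002,0],"angular": [0,0,0]},{"gripper": 150,"offset": [0.007,0.002,0],"angular": [0,0,0]},{"gripper": 150,"offset": [0.007,0.002,0],"angular": [0,0,0]}]'

```text
t: 2.8
eef_pos: [0.4708, -0.2746, 0.1849]
tool_rot: [-0.0, 0.761, 0.648, -0.0]
contact_force: [0.1, -0.5, 0.8]
gripper_width: 0.413
grasp_force: 0.0
```

```bash
python3 - <<'E'
from h import *
plan([.4705,-.274,.184],-.1555)
s=optics.read_camera("scene")
plan([.4705,-.274,.184],-.1555)
E
```

```text
t 2.8 pos [ 0.4708 -0.2746  0.1849] d [ 0.0005 -0.0004  0.0009] ang [-0.0002 -0.0002 -0.0059] F [ 0.1 -0.5  0.8] w 0.413 q [ 0.71  0.44 -0.38  1.95  0.22  0.79  0.05]
t 2.85 pos [ 0.4707 -0.2749  0.1849] d [ 0.0008 -0.0004  0.0009] ang [-0.0001  0.     -0.0066] F [ 0.2 -0.  -1. ] w 0.413 q [ 0.71  0.44 -0.38  1.95  0.22  0.79  0.05]
```

drive_tool --deltas '[{"gripper": 255,"offset": [0,0,0],"angular": [0,0,0]},{"gripper": 255,"offset": [0,0,0],"angular": [0,0,0]},{"gripper": 255,"offset": [0,0,0],"angular": [0,0,0]},{"gripper": 255,"offset": [0,0,0],"angular": [0,0,0]},{"gripper": 255,"offset": [0,0,0],"angular": [0,0,0]}]' --grip_force 80

```text
t: 3.35
eef_pos: [0.4708, -0.2752, 0.185]
tool_rot: [0.0, 0.762, 0.648, 0.0]
contact_force: [0.3, -0.7, 0.8]
gripper_width: 0.145
grasp_force: 77.8
```

drive_tool --deltas '[{"gripper": 255,"offset": [0,0,-0.01],"angular": [0,0,0]},{"gripper": 255,"offset": [0,0,-0.03],"angular": [0,0,0]},{"gripper": 255,"offset": [0,0,-0.055],"angular": [0,0,0]},{"gripper": 255,"offset": [0,0,-0.08],"angular": [0,0,0]},{"gripper": 255,"offset": [0,0,-0.1],"angular": [0,0,0]}]'

```text
t: 3.85
eef_pos: [0.4708, -0.275, 0.2869]
tool_rot: [0.0, 0.762, 0.648, 0.0]
contact_force: [-0.7, -0.7, -1.5]
gripper_width: 0.143
grasp_force: 78.4
```

drive_tool --deltas '[{"gripper": 255,"offset": [0,0,-0.005],"angular": [0,0,0]},{"gripper": 255,"offset": [0,0,-0.005],"angular": [0,0,0]}]'

```text
t: 4.05
eef_pos: [0.4708, -0.2751, 0.2907]
tool_rot: [0.001, 0.762, 0.648, 0.0]
contact_force: [-0.5, -0.3, -1.1]
gripper_width: 0.142
grasp_force: 78.4
```

```bash
python3 - <<'E'
from h import *
# box long-rocker press point 14 mm towards box +x of pivot, tip 30 mm above box top; TCP = tip + .176
p=[.5949,.0455];b=.2307
plan([p[0]+.014*np.cos(b),p[1]+.014*np.sin(b),.084+.176],-.1555)
E
```

```text
t 4.05 pos [ 0.4708 -0.2751  0.2907] d [0.3418 0.0839 0.0306] ang [ 0.0017  0.0009 -0.0072] F [-0.5 -0.3 -1.1] w 0.142 q [ 0.75  0.31 -0.41  1.86  0.14  1.    0.12]
```

drive_tool --deltas '[{"gripper": 255,"offset": [0.03,0.008,0],"angular": [0,0,0]},{"gripper": 255,"offset": [0.07,0.018,0],"angular": [0,0,0]},{"gripper": 255,"offset": [0.11,0.028,0],"angular": [0,0,0]},{"gripper": 255,"offset": [0.15,0.038,0],"angular": [0,0,0]},{"gripper": 255,"offset": [0.19,0.048,0],"angular": [0,0,0]}]'

```text
t: 4.55
eef_pos: [0.5482, -0.0938, 0.2884]
tool_rot: [-0.001, 0.762, 0.648, -0.001]
contact_force: [0.6, -0.2, -1.2]
gripper_width: 0.145
grasp_force: 78.4
```

drive_tool --deltas '[{"gripper": 255,"offset": [0.04,0.009,0.005],"angular": [0,0,0]},{"gripper": 255,"offset": [0.08,0.018,0.01],"angular": [0,0,0]},{"gripper": 255,"offset": [0.115,0.027,0.015],"angular": [0,0,0]},{"gripper": 255,"offset": [0.14,0.034,0.02],"angular": [0,0,0]},{"gripper": 255,"offset": [0.15,0.036,0.02],"angular": [0,0,0]}]'

```text
t: 5.05
eef_pos: [0.6076, 0.0504, 0.2677]
tool_rot: [-0.002, 0.76, 0.65, -0.001]
contact_force: [-0.4, 0.4, -0.7]
gripper_width: 0.141
grasp_force: 78.4
```

drive_tool --deltas '[{"gripper": 255,"offset": [0,0,0],"angular": [0,0,0]},{"gripper": 255,"offset": [0,0,0],"angular": [0,0,0]},{"gripper": 255,"offset": [0,0,0],"angular": [0,0,0]}]'

```text
t: 5.35
eef_pos: [0.6079, 0.0448, 0.2698]
tool_rot: [0.0, 0.763, 0.647, -0.001]
contact_force: [-0.3, -0.2, -0.6]
gripper_width: 0.141
grasp_force: 78.4
```

```bash
python3 - <<'E'
from h import *
p=[.5949,.0455];b=.2307
plan([p[0]+.014*np.cos(b),p[1]+.014*np.sin(b),.084+.176],-.1555)
s=optics.read_camera("scene");t=optics.read_camera("top")
cv2.imwrite("pics/s4.png",s);cv2.imwrite("pics/t4.png",t)
o=bot.get_obs();M=R.from_quat(o["tool_rot"],scalar_first=True)
for n in("scene","top"): print(n,proj(n,[o["eef_pos"]+M.apply([0,0,z]) for z in(.177,.137,.075)]).round(1))
comp("pics/c4.png",[((s,240,130,80,130,4),(0,0)),((t,235,165,90,85,5),(330,0))])
E
```

```text
t 5.35 pos [0.6079 0.0448 0.2698] d [0.004  0.     0.0098] ang [-0.0003  0.0017 -0.0105] F [-0.3 -0.2 -0.6] w 0.141 q [ 0.21  0.45 -0.51  1.73  0.25  1.03 -0.55]
scene [[298.8 206.7]
 [299.  192.9]
 [299.3 169.6]]
top [[272.9 202.2]
 [272.9 199.2]
 [272.9 194.1]]
```

View pics/c4.png

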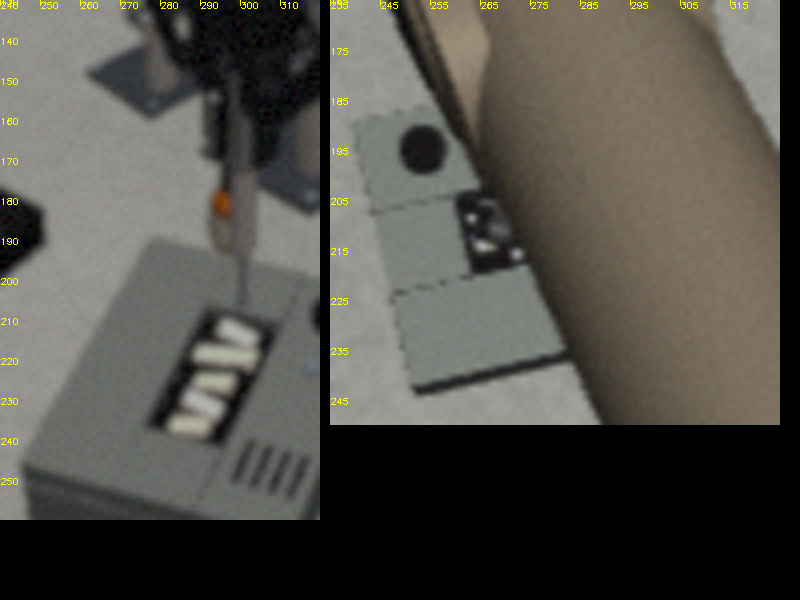

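Crop: the scene view shows the stylus tip at (300.3,205.7) and the long rocker's middle at (296.6,218.7), with its raised end at right (305,219.5). The arm blocks the top view. I'll shift a few mm, descend to just above the rocker and look again.

drive_tool --deltas '[{"gripper": 255,"offset": [0.0043,0.0025,0.01],"angular": [0,0,0]},{"gripper": 255,"offset": [0.0043,0.0025,0.02],"angular": [0,0,0]},{"gripper": 255,"offset": [0.0043,0.0025,0.028],"angular": [0,0,0]},{"gripper": 255,"offset": [0.0043,0.0025,0.028],"angular": [0,0,0]},{"gripper": 255,"offset": [0.0043,0.0025,0.028],"angular": [0,0,0]}]'

```text
t: 5.95
eef_pos: [0.6112, 0.0509, 0.2414]
tool_rot: [-0.0, 0.762, 0.648, -0.0]
contact_force: [-0.1, -0.7, -0.2]
gripper_width: 0.139
grasp_force: 78.4
```

```bash
python3 - <<'E'
from h import *
s=sum(optics.read_camera("scene").astype(float) for _ in range(4))/4;s=s.astype(np.uint8);cv2.imwrite("pics/s5.png",s)
o=bot.get_obs();M=R.from_quat(o["tool_rot"],scalar_first=True)
print(o["eef_pos"],o["contact_force"].round(2))
e=o["eef_pos"]+M.apply([0,0,.177])
print(proj("scene",[e,e+[.005,0,0],e+[0,.005,0],e+[0,0,-.008]]).round(2))
comp("pics/c5.png",[((s,270,180,60,60,10),(0,0))])
E
```

```text
[0.61154355 0.05099942 0.24232629] [-0.06 -0.13 -0.38]
[[301.51 214.83]
 [303.42 215.73]
 [302.74 213.49]
 [301.45 217.36]]
```

View pics/c5.png

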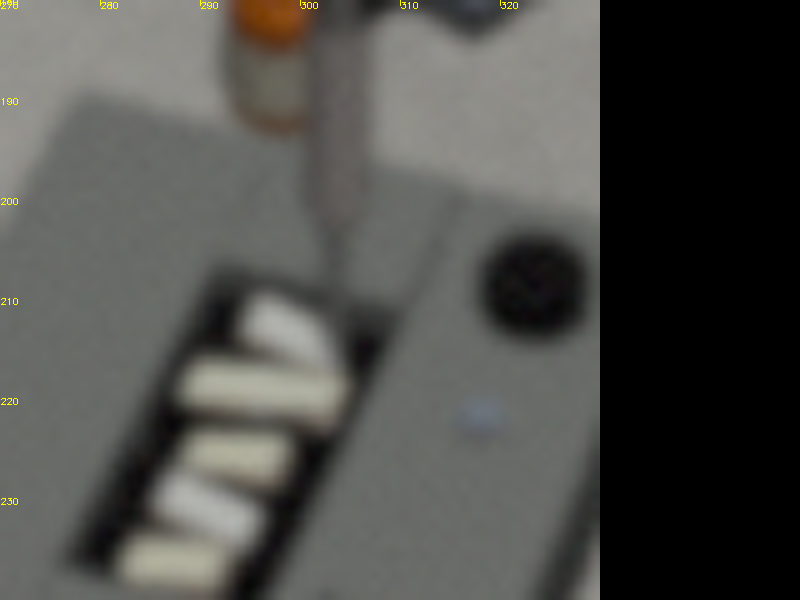

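Crop: rod axis is at column 303.7, with the tip at about (303.7,216) just above the long rocker's raised end, whose mid-end is at (304.3,219.3). I'll shift about 2.5 mm inward and feel downward.

drive_tool --deltas '[{"gripper": 255,"offset": [-0.0018,-0.0019,0],"angular": [0,0,0]},{"gripper": 255,"offset": [-0.0018,-0.0019,0.001],"angular": [0,0,0]},{"gripper": 255,"offset": [-0.0018,-0.0019,0.002],"angular": [0,0,0]},{"gripper": 255,"offset": [-0.0018,-0.0019,0.003],"angular": [0,0,0]},{"gripper": 255,"offset": [-0.0018,-0.0019,0.004],"angular": [0,0,0]}]'

```text
t: 6.65
eef_pos: [0.6091, 0.0494, 0.2378]
tool_rot: [-0.0, 0.762, 0.648, -0.0]
contact_force: [0.3, -0.5, -0.8]
gripper_width: 0.14
grasp_force: 78.4
```

drive_tool --deltas '[{"gripper": 255,"offset": [0,0,0.001],"angular": [0,0,0]},{"gripper": 255,"offset": [0,0,0.002],"angular": [0,0,0]},{"gripper": 255,"offset": [0,0,0.003],"angular": [0,0,0]},{"gripper": 255,"offset": [0,0,0.003],"angular": [0,0,0]}]'

```text
t: 7.05
eef_pos: [0.6091, 0.0494, 0.2347]
tool_rot: [-0.0, 0.762, 0.648, -0.0]
contact_force: [0.0, 0.1, -0.7]
gripper_width: 0.145
grasp_force: 78.4
```

drive_tool --deltas '[{"gripper": 255,"offset": [0,0,0.001],"angular": [0,0,0]},{"gripper": 255,"offset": [0,0,0.002],"angular": [0,0,0]},{"gripper": 255,"offset": [0,0,0.002],"angular": [0,0,0]}]'

```text
t: 7.35
eef_pos: [0.6091, 0.0493, 0.2327]
tool_rot: [-0.0, 0.762, 0.648, -0.0]
contact_force: [-0.1, 0.3, -0.7]
gripper_width: 0.137
grasp_force: 78.4
```

drive_tool --deltas '[{"gripper": 255,"offset": [0,0,0.001],"angular": [0,0,0]},{"gripper": 255,"offset": [0,0,0.0015],"angular": [0,0,0]},{"gripper": 255,"offset": [0,0,0.0015],"angular": [0,0,0]}]'

```text
t: 7.65
eef_pos: [0.6091, 0.0494, 0.2313]
tool_rot: [-0.0, 0.762, 0.648, -0.0]
contact_force: [-0.6, 0.9, -0.4]
gripper_width: 0.141
grasp_force: 78.4
```

drive_tool --deltas '[{"gripper": 255,"offset": [0,0,0.001],"angular": [0,0,0]},{"gripper": 255,"offset": [0,0,0.0015],"angular": [0,0,0]},{"gripper": 255,"offset": [0,0,0.0015],"angular": [0,0,0]}]'

```text
t: 7.95
eef_pos: [0.6094, 0.0495, 0.2302]
tool_rot: [0.0, 0.762, 0.648, 0.0]
contact_force: [-0.3, 0.4, 1.6]
gripper_width: 0.141
grasp_force: 78.7
```

drive_tool --deltas '[{"gripper": 255,"offset": [0,0,0.001],"angular": [0,0,0]},{"gripper": 255,"offset": [0,0,0.0015],"angular": [0,0,0]},{"gripper": 255,"offset": [0,0,0.0015],"angular": [0,0,0]}]'

```text
t: 8.25
eef_pos: [0.6096, 0.0495, 0.2287]
tool_rot: [0.0, 0.762, 0.648, 0.001]
contact_force: [0.8, 0.6, 3.4]
gripper_width: 0.145
grasp_force: 78.8
```

Contact at about TCP z 0.231, with 2–4 N. I'll press on in small steps until the stop.

drive_tool --deltas '[{"gripper": 255,"offset": [0,0,0.001],"angular": [0,0,0]},{"gripper": 255,"offset": [0,0,0.002],"angular": [0,0,0]},{"gripper": 255,"offset": [0,0,0.002],"angular": [0,0,0]}]'

```text
t: 8.55
eef_pos: [0.6097, 0.0495, 0.2265]
tool_rot: [0.0, 0.762, 0.648, 0.001]
contact_force: [3.7, 0.3, 1.9]
gripper_width: 0.142
grasp_force: 78.8
```

drive_tool --deltas '[{"gripper": 255,"offset": [0,0,0.001],"angular": [0,0,0]},{"gripper": 255,"offset": [0,0,0.002],"angular": [0,0,0]},{"gripper": 255,"offset": [0,0,0.002],"angular": [0,0,0]}]'

```text
t: 8.85
eef_pos: [0.6095, 0.0495, 0.2244]
tool_rot: [0.0, 0.762, 0.648, 0.0]
contact_force: [4.3, 0.8, 2.0]
gripper_width: 0.14
grasp_force: 78.8
```

drive_tool --deltas '[{"gripper": 255,"offset": [0,0,0.0005],"angular": [0,0,0]},{"gripper": 255,"offset": [0,0,0.001],"angular": [0,0,0]},{"gripper": 255,"offset": [0,0,0.001],"angular": [0,0,0]}]'

```text
t: 9.15
eef_pos: [0.6093, 0.0495, 0.2236]
tool_rot: [0.0, 0.762, 0.648, 0.0]
contact_force: [2.9, 0.3, 2.6]
gripper_width: 0.141
grasp_force: 78.9
```

drive_tool --deltas '[{"gripper": 255,"offset": [0,0,0.0005],"angular": [0,0,0]},{"gripper": 255,"offset": [0,0,0.001],"angular": [0,0,0]},{"gripper": 255,"offset": [0,0,0.001],"angular": [0,0,0]}]'

```text
t: 9.45
eef_pos: [0.6095, 0.0496, 0.2233]
tool_rot: [0.0, 0.762, 0.648, 0.0]
contact_force: [1.8, 0.6, 8.8]
gripper_width: 0.142
grasp_force: 79.5
```

```bash
python3 - <<'E'
from h import *
o=bot.get_obs();print(o["eef_pos"],o["contact_force"],o["torque"])
s=sum(optics.read_camera("scene").astype(float) for _ in range(4))/4;s=s.astype(np.uint8);cv2.imwrite("pics/s6.png",s)
comp("pics/c6.png",[((s,280,195,40,45,10),(0,0)),((cv2.imread("pics/s5.png"),280,195,40,45,10),(400,0))])
E
```

```text
[0.60947606 0.04964203 0.22327574] [1.83128781 0.62767986 8.75228746] [ 0.04239516 -0.70664775  0.03147548]
```

View pics/c6.png

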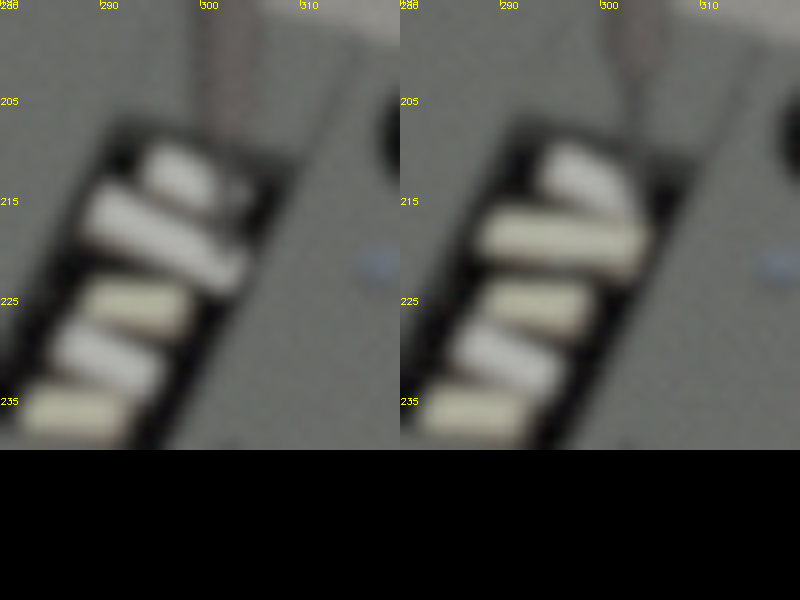

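Crop: the long rocker (now at (296,218)) is tipped with the same slope and shade as the other +x-down rockers. Force jumped to 9 N, so it's at its stop, and the short ones look unchanged. I'll lift and go to the clip.

drive_tool --deltas '[{"gripper": 255,"offset": [0,0,-0.004],"angular": [0,0,0]},{"gripper": 255,"offset": [0,0,-0.012],"angular": [0,0,0]},{"gripper": 255,"offset": [0,0,-0.035],"angular": [0,0,0]},{"gripper": 255,"offset": [0,0,-0.065],"angular": [0,0,0]},{"gripper": 255,"offset": [0,0,-0.09],"angular": [0,0,0]}]'

```text
t: 10.15
eef_pos: [0.608, 0.0493, 0.313]
tool_rot: [-0.001, 0.762, 0.648, -0.001]
contact_force: [0.1, 0.1, -0.5]
gripper_width: 0.141
grasp_force: 78.4
```

drive_tool --deltas '[{"gripper": 255,"offset": [0,0,-0.01],"angular": [0,0,0]},{"gripper": 255,"offset": [0,0,-0.01],"angular": [0,0,0]},{"gripper": 255,"offset": [0,0,-0.01],"angular": [0,0,0]}]'

```text
t: 10.45
eef_pos: [0.6083, 0.0491, 0.321]
tool_rot: [-0.001, 0.762, 0.648, -0.001]
contact_force: [-1.0, 0.8, -1.3]
gripper_width: 0.141
grasp_force: 78.4
```

```bash
python3 - <<'E'
from h import *
y=-.1555;u=np.array([np.cos(y),np.sin(y)]);p=np.array([.4988,.2681])-.045*u
plan([*p,.32],y)
# scene check of clip: base corners from image vs. prediction, with +2.2,+1 px bias
c,s=u
for l in[(.036,0,.102),(.02,0,.102),(-.005,.009,.103),(-.005,-.009,.103),(0,0,.103)]:
    print(l,proj("scene",[.4988+c*l[0]-s*l[1],.2681+s*l[0]+c*l[1],l[2]]).round(1))
b=[.5025,.2667]
for l in[(.05,.04),(.05,-.04),(-.05,-.04),(-.05,.04)]: print(proj("scene",[b[0]+c*l[0]-s*l[1],b[1]+s*l[0]+c*l[1],.008]).round(1))
E
```

```text
t 10.45 pos [0.6083 0.0491 0.321 ] d [ 0.1983 -0.1882  0.0012] ang [-0.0031  0.0012 -0.0071] F [-1.   0.8 -1.3] w 0.141 q [ 0.21  0.41 -0.52  1.67  0.22  1.13 -0.53]
(0.036, 0, 0.102) [[321.7 142.7]]
(0.02, 0, 0.102) [[316.8 140.2]]
(-0.005, 0.009, 0.103) [[311.7 134.6]]
(-0.005, -0.009, 0.103) [[307.  137.5]]
(0, 0, 0.103) [[310.8 136.8]]
[[334.3 167.8]]
[[315.1 182. ]]
[[287.1 165.8]]
[[306.5 152.7]]
```

drive_tool --deltas '[{"gripper": 255,"offset": [0.02,-0.019,0],"angular": [0,0,0]},{"gripper": 255,"offset": [0.05,-0.0475,0],"angular": [0,0,0]},{"gripper": 255,"offset": [0.08,-0.076,0],"angular": [0,0,0]},{"gripper": 255,"offset": [0.11,-0.104,0],"angular": [0,0,0]},{"gripper": 255,"offset": [0.14,-0.133,0],"angular": [0,0,0]}]' --grip_force 110

```text
t: 10.95
eef_pos: [0.4985, 0.2095, 0.3205]
tool_rot: [-0.001, 0.762, 0.648, -0.002]
contact_force: [0.5, 0.3, -0.2]
gripper_width: 0.135
grasp_force: 107.2
```

drive_tool --deltas '[{"gripper": 255,"offset": [0.025,-0.023,0],"angular": [0,0,0]},{"gripper": 255,"offset": [0.045,-0.043,0],"angular": [0,0,0]},{"gripper": 255,"offset": [0.058,-0.055,0],"angular": [0,0,0]},{"gripper": 255,"offset": [0.058,-0.055,0],"angular": [0,0,0]},{"gripper": 255,"offset": [0.058,-0.055,0],"angular": [0,0,0]}]'

```text
t: 11.45
eef_pos: [0.4551, 0.2742, 0.3211]
tool_rot: [0.0, 0.762, 0.648, -0.001]
contact_force: [0.3, -0.3, -2.2]
gripper_width: 0.13
grasp_force: 107.2
```

```bash
python3 - <<'E'
from h import *
y=-.1555;u=np.array([np.cos(y),np.sin(y)]);p=np.array([.4988,.2681])-.045*u
plan([*p,.192],y)
E
```

```text
t 11.45 pos [0.4551 0.2742 0.3211] d [ 0.0009 -0.0007  0.1291] ang [-0.002   0.0024 -0.0066] F [ 0.3 -0.3 -2.2] w 0.13 q [-0.11  0.29 -0.65  1.84  0.2   1.08 -1.  ]
```

drive_tool --deltas '[{"gripper": 255,"offset": [0.001,-0.0005,0.03],"angular": [0,0,0]},{"gripper": 255,"offset": [0.001,-0.0005,0.065],"angular": [0,0,0]},{"gripper": 255,"offset": [0.001,-0.0005,0.1],"angular": [0,0,0]},{"gripper": 255,"offset": [0.001,-0.0005,0.12],"angular": [0,0,0]},{"gripper": 255,"offset": [0.001,-0.0005,0.127],"angular": [0,0,-0.006]}]'

```text
t: 11.95
eef_pos: [0.4547, 0.2735, 0.1924]
tool_rot: [-0.0, 0.761, 0.649, -0.003]
contact_force: [-0.7, -1.4, -0.3]
gripper_width: 0.138
grasp_force: 107.2
```

drive_tool --deltas '[{"gripper": 255,"offset": [0,0,0],"angular": [0,0,0]},{"gripper": 255,"offset": [0,0,0],"angular": [0,0,0]},{"gripper": 255,"offset": [0,0,0],"angular": [0,0,0]}]'

```text
t: 12.25
eef_pos: [0.4558, 0.2763, 0.1967]
tool_rot: [0.0, 0.76, 0.65, 0.001]
contact_force: [0.1, 0.7, -1.1]
gripper_width: 0.138
grasp_force: 107.2
```

```bash
python3 - <<'E'
from h import *
y=-.1555;u=np.array([np.cos(y),np.sin(y)]);p=np.array([.4988,.2681])-.045*u
plan([*p,.193],y)
s=sum(optics.read_camera("scene").astype(float) for _ in range(3))/3;s=s.astype(np.uint8)
t=optics.read_camera("top")
o=bot.get_obs();M=R.from_quat(o["tool_rot"],scalar_first=True)
print(proj("scene",[o["eef_pos"]+M.apply([0,0,z]) for z in(.177,.137,.09)]).round(1))
comp("pics/c7.png",[((s,265,100,75,90,6),(0,0)),((t,165,220,50,50,6),(455,0))])
E
```

```text
t 12.25 pos [0.4558 0.2763 0.1967] d [-0.0015 -0.0013  0.0037] ang [ 0.0024 -0.0017 -0.0018] F [ 0.1  0.7 -1.1] w 0.138 q [-0.18  0.44 -0.6   1.96  0.33  0.83 -1.12]
[[298.2 155.9]
 [298.3 143.9]
 [298.4 129. ]]
```

View pics/c7.png

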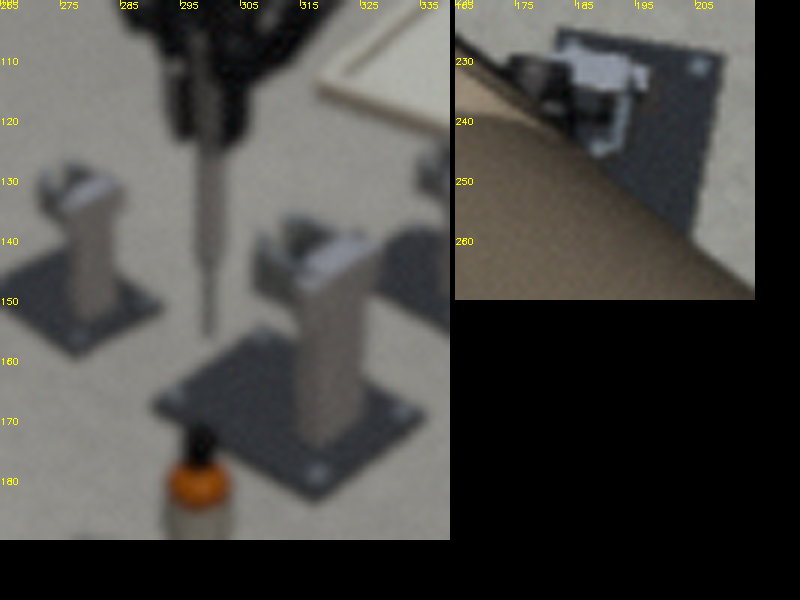

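Crop: the stylus hangs upright in front of the clip's mouth, tip at (299.7,156), jaws at (312,140), and is in line to within about 1 mm by prediction. I'll correct by 1.8 mm, lower 3 mm, advance, then push in small steps.

drive_tool --deltas '[{"gripper": 255,"offset": [-0.0018,0,0.0035],"angular": [0,0,0]},{"gripper": 255,"offset": [-0.0018,0.007,0.0035],"angular": [0,0,0]},{"gripper": 255,"offset": [-0.0018,0.014,0.0035],"angular": [0,0,0]},{"gripper": 255,"offset": [-0.0018,0.021,0.0035],"angular": [0,0,0]},{"gripper": 255,"offset": [-0.0018,0.024,0.0035],"angular": [0,0,0]}]'

```text
t: 12.95
eef_pos: [0.4797, 0.2702, 0.1919]
tool_rot: [0.0, 0.761, 0.649, 0.0]
contact_force: [-0.9, 0.1, 0.3]
gripper_width: 0.133
grasp_force: 107.2
```

drive_tool --deltas '[{"gripper": 255,"offset": [0,0,0],"angular": [0,0,0]},{"gripper": 255,"offset": [0,0,0],"angular": [0,0,0]},{"gripper": 255,"offset": [0,0,0],"angular": [0,0,0]}]'

```text
t: 13.25
eef_pos: [0.4781, 0.2707, 0.1919]
tool_rot: [-0.0, 0.76, 0.65, -0.0]
contact_force: [-0.2, 0.7, -0.5]
gripper_width: 0.135
grasp_force: 107.2
```

```bash
python3 - <<'E'
from h import *
y=-.1555
plan([.4988,.2681,.193],y)
E
```

```text
t 13.25 pos [0.4781 0.2707 0.1919] d [ 0.0007  0.0208 -0.0011] ang [-0.0003  0.0001 -0.0005] F [-0.2  0.7 -0.5] w 0.135 q [-0.17  0.47 -0.59  1.93  0.35  0.84 -1.09]
```

Well aligned. I'll push in along tool y.

drive_tool --deltas '[{"gripper": 255,"offset": [0.0005,0.002,-0.001],"angular": [0,0,0]},{"gripper": 255,"offset": [0.0005,0.004,-0.001],"angular": [0,0,0]},{"gripper": 255,"offset": [0.0005,0.006,-0.001],"angular": [0,0,0]},{"gripper": 255,"offset": [0.0005,0.008,-0.001],"angular": [0,0,0]},{"gripper": 255,"offset": [0.0005,0.01,-0.001],"angular": [0,0,0]}]'

```text
t: 13.75
eef_pos: [0.4886, 0.2694, 0.1929]
tool_rot: [0.0, 0.76, 0.65, 0.0]
contact_force: [-0.4, -0.3, -0.7]
gripper_width: 0.133
grasp_force: 107.2
```

drive_tool --deltas '[{"gripper": 255,"offset": [0,0.001,0],"angular": [0,0,0]},{"gripper": 255,"offset": [0,0.002,0],"angular": [0,0,0]},{"gripper": 255,"offset": [0,0.003,0],"angular": [0,0,0]}]'

```text
t: 14.05
eef_pos: [0.49, 0.2695, 0.1927]
tool_rot: [-0.001, 0.76, 0.65, -0.001]
contact_force: [-6.3, 2.2, 3.0]
gripper_width: 0.134
grasp_force: 107.4
```

drive_tool --deltas '[{"gripper": 255,"offset": [0,0.001,0],"angular": [0,0,0]},{"gripper": 255,"offset": [0,0.002,0],"angular": [0,0,0]},{"gripper": 255,"offset": [0,0.003,0],"angular": [0,0,0]}]'

```text
t: 14.35
eef_pos: [0.4909, 0.2696, 0.1925]
tool_rot: [-0.002, 0.759, 0.651, -0.003]
contact_force: [-11.9, 1.7, 5.9]
gripper_width: 0.136
grasp_force: 107.9
```

drive_tool --deltas '[{"gripper": 255,"offset": [0,0.001,0],"angular": [0,0,0]},{"gripper": 255,"offset": [0,0.002,0],"angular": [0,0,0]},{"gripper": 255,"offset": [0,0.002,0],"angular": [0,0,0]}]'

```text
t: 14.65
eef_pos: [0.4919, 0.2695, 0.192]
tool_rot: [-0.002, 0.759, 0.651, -0.003]
contact_force: [-12.5, 2.9, 3.0]
gripper_width: 0.129
grasp_force: 107.7
```

drive_tool --deltas '[{"gripper": 255,"offset": [0,0.001,0],"angular": [0,0,0]},{"gripper": 255,"offset": [0,0.002,0],"angular": [0,0,0]},{"gripper": 255,"offset": [0,0.002,0],"angular": [0,0,0]}]'

```text
t: 14.95
eef_pos: [0.4972, 0.268, 0.1923]
tool_rot: [-0.0, 0.76, 0.65, -0.001]
contact_force: [-1.9, 0.3, -1.5]
gripper_width: 0.133
grasp_force: 107.4
```

Force peaked at 12.5 N and dropped, which is the snap. I'll seat it against the stop gently.

drive_tool --deltas '[{"gripper": 255,"offset": [0,0.001,0],"angular": [0,0,0]},{"gripper": 255,"offset": [0,0.002,0],"angular": [0,0,0]},{"gripper": 255,"offset": [0,0.002,0],"angular": [0,0,0]}]'

```text
t: 15.25
eef_pos: [0.5008, 0.2674, 0.193]
tool_rot: [0.0, 0.76, 0.649, 0.0]
contact_force: [-0.6, 0.1, -2.0]
gripper_width: 0.132
grasp_force: 107.5
```

drive_tool --deltas '[{"gripper": 255,"offset": [0,0.001,0],"angular": [0,0,0]},{"gripper": 255,"offset": [0,0.001,0],"angular": [0,0,0]}]'

```text
t: 15.45
eef_pos: [0.501, 0.2675, 0.193]
tool_rot: [-0.0, 0.76, 0.65, -0.0]
contact_force: [-2.9, 0.4, 1.2]
gripper_width: 0.137
grasp_force: 107.7
```

Seated against the stop (about 3 N). One more look before letting go.

```bash
python3 - <<'E'
from h import *
s=sum(optics.read_camera("scene").astype(float) for _ in range(3))/3
comp("pics/c8.png",[((s.astype(np.uint8),280,100,65,95,6),(0,0))])
o=bot.get_obs();print(o["eef_pos"],o["contact_force"])
E
```

```text
[0.50102448 0.26749521 0.19297875] [-4.76428544 -0.19932646  1.32380795]
```

View pics/c8.png

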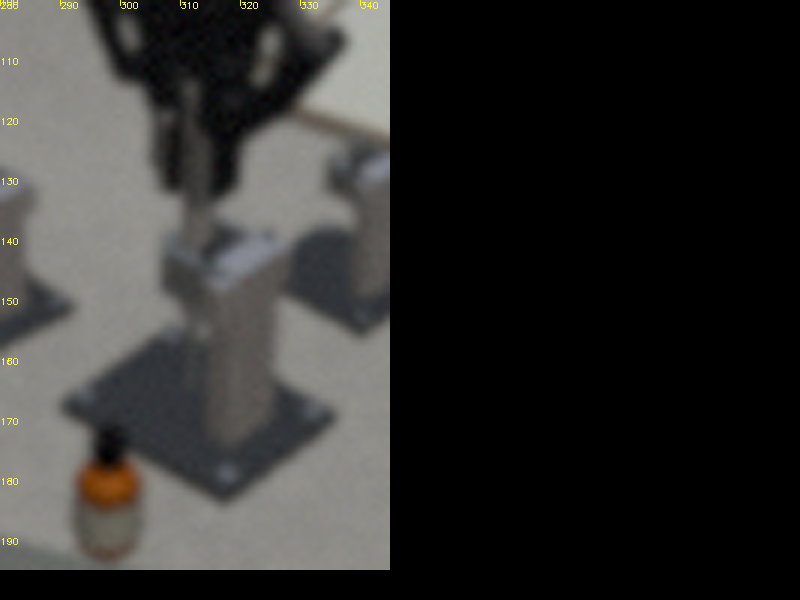

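The picture shows the stylus upright inside the clip's jaws, handle at (312,138) and rod at (311,163) over the base plate. I'll ease off, release, and retreat upward.

drive_tool --deltas '[{"gripper": 255,"offset": [0,-0.0005,0],"angular": [0,0,0]},{"gripper": 255,"offset": [0,-0.0005,0],"angular": [0,0,0]}]' --grip_force 20

```text
t: 15.8
eef_pos: [0.5009, 0.2675, 0.193]
tool_rot: [0.0, 0.76, 0.65, 0.0]
contact_force: [-3.1, -0.5, 0.4]
gripper_width: 0.134
grasp_force: 107.6
```

drive_tool --deltas '[{"gripper": 200,"offset": [0,0,0],"angular": [0,0,0]},{"gripper": 160,"offset": [0,0,0],"angular": [0,0,0]},{"gripper": 120,"offset": [0,0,0],"angular": [0,0,0]},{"gripper": 120,"offset": [0,0,0],"angular": [0,0,0]},{"gripper": 120,"offset": [0,0,0],"angular": [0,0,0]}]'

```text
t: 16.3
eef_pos: [0.5009, 0.2676, 0.193]
tool_rot: [0.0, 0.76, 0.65, 0.0]
contact_force: [-0.5, -0.1, -1.1]
gripper_width: 0.526
grasp_force: 0.0
```

drive_tool --deltas '[{"gripper": 120,"offset": [0,0,-0.01],"angular": [0,0,0]},{"gripper": 120,"offset": [0,0,-0.03],"angular": [0,0,0]},{"gripper": 120,"offset": [0,0,-0.06],"angular": [0,0,0]},{"gripper": 120,"offset": [0,0,-0.09],"angular": [0,0,0]},{"gripper": 120,"offset": [0,0,-0.12],"angular": [0,0,0]}]'

```text
t: 16.8
eef_pos: [0.5006, 0.2677, 0.3149]
tool_rot: [-0.0, 0.76, 0.65, 0.0]
contact_force: [0.6, 0.4, 0.9]
gripper_width: 0.529
grasp_force: 0.0
```

drive_tool --deltas '[{"gripper": 120,"offset": [0,-0.02,-0.03],"angular": [0,0,0]},{"gripper": 120,"offset": [0,-0.02,-0.04],"angular": [0,0,0]},{"gripper": 120,"offset": [0,-0.02,-0.04],"angular": [0,0,0]}]'

```text
t: 17.1
eef_pos: [0.4815, 0.2712, 0.355]
tool_rot: [0.001, 0.76, 0.65, 0.002]
contact_force: [0.1, 0.3, 0.4]
gripper_width: 0.529
grasp_force: 0.0
```

```bash
python3 - <<'E'
from h import *
s=sum(optics.read_camera("scene").astype(float) for _ in range(3))/3;s=s.astype(np.uint8)
comp("pics/c9.png",[((s,280,90,60,95,6),(0,0)),((s,270,200,45,45,8),(400,0))])
o=bot.get_obs();print(o["t"],o["eef_pos"],o["contact_force"])
E
```

```text
17.25 [0.48114337 0.26981869 0.35151472] [ 0.51826557 -0.39317439 -1.33975132]
```

View pics/c9.png

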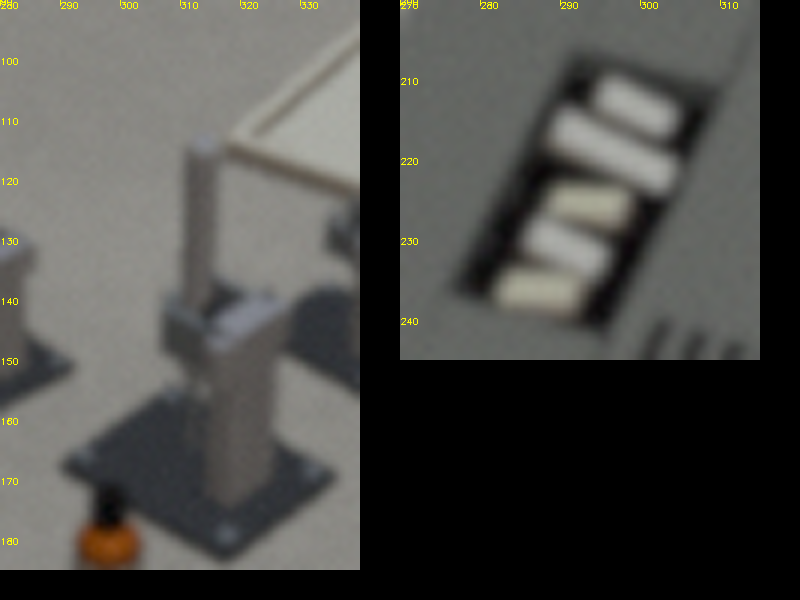

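The stylus stands upright in the clip (top at (312,113)). The long rocker lies parallel to the tipped short ones, and the others are unchanged. I'm handing in.

```bash
python3 -c "
from station import bot
print(bot.hand_in())"
```

```text
the job is handed in; nothing more can be done
None
```

I handed the job in at about 17 s. The long rocker is tipped to its stop, the stylus stands upright in the large spring clip with the gripper clear, and the short rockers look unchanged in the last picture.

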